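Hold a bottle bay open through the lever guard

TASK

Open the bay of the beech crate that holds the miniature bottles, so that a colleague can restock it: reach down through that bay's window in the steel guard with the fingertips and press the lever beneath it all the way down, without touching the guard. Finish while still holding the lever fully down. Leave the other bay shut, do not touch the wire frames, and leave the stock and the bar things where they are.

Things in the scene. Friction and masses are not known exactly. Their poses are not given: they have to be found in the camera images.
- crate: Beech bottle crate, slatted, 150 (x) x 258 (y) x 80 mm high, fixed by a steel screw clamp to the rail at its far side (clamp top 138 mm above the table). It stands on an 18 mm white melamine shelf board. Origin: centre of its underside, 18 mm above the table. Crate +x points from the guard side to the rail, +y to the left bay, z up. It has a left (+y) and a right (-y) bay, centres 64 mm either side of the middle, parted by a divider.
- guard: Folded sheet-steel guard fixed along the crate's near side (crate -x), over the two levers: a flat top 105 (x) x 290 (y) mm, upper face 118 mm above the table, with a window over each lever, side cheeks and a 26 mm front lip. Its origin coincides with the crate's. The window centres lie at x = -132 mm, y = +64 and -64 mm in the crate's frame. Must not be touched.
- bottles: Loose cardboard tray, 118 x 104 mm, with six miniature round glass bottles (36 mm across, necks with caps, tops 128 mm above the table) standing in one of the two bays. Origin: centre of the tray's underside. Its bay is the one to open.
- cans: Loose cardboard tray of the same size with four small drinks cans (50 mm across, tops 118 mm above the table) in the other bay. Origin: centre of the tray's underside.
- window_left (a point): Centre of the left (+y) window in the guard, at the level of the guard's upper face; its axes are the crate's. The window is a rectangular hole, 64 mm along the crate's y by 46 mm along its x, in 3 mm sheet, 118 mm above the table. Stays put.
- pad_left (a point): Centre of the upper face of the left lever's flat steel thumb pad, 40 x 40 mm, level at rest and centred under the left window, 14 mm below the guard's upper face. The lever turns on a shaft along the crate's y that lies 45 mm from the pad's centre towards the bottles (crate +x) and 3 mm below the pad's face; pressed, the pad goes down and tilts, its outer edge (crate -x) lowest. This point moves with the lever: about 16 mm down at full travel.
- lever_left (a joint): Angle of the left lever: 0 at rest, 0.36 rad fully down against its stop. A spring closes it: pressing at the pad takes about 4 to 8 N all the way, and it comes up again when let go.
- bail_left (a joint): Angle of the left bay's wire hold-down frame (90 x 125 mm, 6 mm wire, lies flat over the stock 137 mm above the table, hinged at the bay's far wall, opens up and away from the guard). 0 shut, 1.3 rad wide open. A push rod couples it to the left lever: frame angle = 3.6 x lever angle.
- window_right (a point): Centre of the right (-y) window in the guard, at the level of the guard's upper face; its axes are the crate's. The window is a rectangular hole, 64 mm along the crate's y by 46 mm along its x, in 3 mm sheet, 118 mm above the table. Stays put.
- pad_right (a point): Centre of the upper face of the right lever's flat steel thumb pad, 40 x 40 mm, level at rest and centred under the right window, 14 mm below the guard's upper face. The lever turns on a shaft along the crate's y that lies 45 mm from the pad's centre towards the bottles (crate +x) and 3 mm below the pad's face; pressed, the pad goes down and tilts, its outer edge (crate -x) lowest. This point moves with the lever: about 16 mm down at full travel.
- lever_right (a joint): Angle of the right lever: 0 at rest, 0.36 rad fully down against its stop. A spring closes it: pressing at the pad takes about 4 to 8 N all the way, and it comes up again when let go.
- bail_right (a joint): Angle of the right bay's wire hold-down frame (90 x 125 mm, 6 mm wire, lies flat over the stock 137 mm above the table, hinged at the bay's far wall, opens up and away from the guard). 0 shut, 1.3 rad wide open. A push rod couples it to the right lever: frame angle = 3.6 x lever angle.
- bucket_lid: Loose pewter ice bucket lid, 120 mm across, 50 mm high with its knob, lying on the shelf on the robot's side of the guard. Origin: centre of its underside.
- glass_a: Loose green glass shot glass, 46 mm across, 60 mm high, on the shelf on the robot's side of the guard. Origin: centre of its underside.
- glass_b: A second shot glass like the first.
- jigger: Loose matte black double-cone jigger, 46 mm across, 76 mm high, on the shelf on the robot's side of the guard. Origin: centre of its underside.
Not all that is in view belongs to the job. Leave any yellow look-alike of the bottles alone.

How it is judged:
By the outcome, as a careful person would: the job done as asked, in the order asked, and still so for the second after the job is handed in, while the arm keeps its last pose, push and grip.
It also fails if it takes over 32 s, if anything falls off the work surface, if the arm or the gripper's body presses on something with over 40 N, if the wrist force passes 120 N, or if a joint passes its speed limit or range.

ROBOT

A 6-joint arm with a two-finger parallel gripper is mounted at the origin on the work surface. World frame = base frame: x ahead of the robot, y to its left, z up, the work surface at z = 0. Lengths are in mm, angles in degrees, forces in N, time in s.
With the tool pointing down it reaches from about 300 to 850 mm from the base axis. Payload 4.2 kg.
Tool frame: the origin (TCP) lies at the very end of the fingers, on their centre line; the grasp point (between the pads) lies env.pinch_z behind it (env.pinch_z is the distance from the TCP to the grasp point, in mm); z points along the fingers, y is the line along which they close (so a half turn about z gives the same grasp; the last joint's range is limited). The gripper opens to 91 mm and grips with 3 to 60 N. Pads are 32 mm wide; open, the fingers measure 118 mm over their backs; the gripper's body (76 mm by 178 mm) begins 60 mm behind the grasp point.
Start: joints at [66.463, 18.312, 89.639, -0, 72.044, -1.146], TCP at [219.037, 531.663, 213.976] pointing down, gripper open.
Joint ranges: [-177.97, 177.97], [-48.28, 115.42], [12.27, 149.76], [-77.06, 257.06], [2.81, 150.46], [-146.56, 146.56]. Speed limits (degrees/s): [147.25, 147.25, 180, 180, 180, 180].

INTERFACE

Orientations are given as [roll, pitch, yaw] about the fixed x, y, z axes, in that order (R = Rz(yaw) Ry(pitch) Rx(roll)).
In Python, from workcell import state, vision, job_done, env gives the robot as it stands.
- The arm moves only by the tool servo_tool, never from a script. Its argument "rows" is a list of rows, each a list of 5 numbers: the shift along the tool's x, y, z scaled (see below), then the turn about the tool's z scaled (see below), then the opening, from 0 (shut) to 1 (fully open). A call has 1 to 20 rows; each row is the pose to reach, as a shift and turn from the pose commanded when the call began, along the tool's axes at that moment; what a row does not reach only later rows make up. The controller multiplies each number of a shift by 200 mm and each number of a turn by 90 degrees. A row lasts 1/12 s, in which the tool goes at most 41.7 mm and 7.16 degrees, less where a joint would pass 70% of its speed; a pose out of reach is approached as far as the arm can. A call with a number of a shift or a turn outside -1 to 1 is refused whole. A call with a gripper value outside its range is refused whole. The fingers move at their own pace and stop on an object; "force" is the grip in N (left out, the last holds). Time passes only in rows, so rows that repeat a pose let the fingers close. It gives the time, the measured TCP pose, the force, the opening and the grip force at its end, in the units of the state.
- state(): the state, without advancing time (a new reading comes with each control period).
- vision.grab_frame(name): name is "side" or "top"; returns the picture (420x560x3 uint8, red, green, blue); there is no depth.
- vision.camera_info(name): a dict with "vertical_fov" (degrees; the focal length in pixels is half the picture's height over the tangent of half this angle, whatever the lens; pixels are square), "cx", "cy" (the principal point, pixels), "T" (4x4, takes a point from camera to world coordinates). Camera axes: x right, y up, looking along -z (the intrinsics and any distortion apply to the point x, -y, -z); pixel columns grow to the right and rows downward; lengths in mm; the calibration is good to about 2 mm. A picture is of the moment at which its call begins. camera_info takes no time and is no camera call.
- job_done(): hands the job in; it is judged then, once.
The state is a dict: "time_s": time; "qpos": joint angles; "qvel": joint speeds; "effort": joint torques, N m; "ee_pos": TCP position; "ee_rot": TCP orientation; "force": force on the tool from outside, world axes, zero at the start; "torque": the same for the moment, N m; "gripper_width": finger opening in mm; "gripper_force": force on a finger pad.
Only numpy, scipy, OpenCV 4.12 (cv2) and the standard library are available. Lean on these libraries where they do the work, as an engineer would, in place of code of your own. Each camera call takes 0.05 s, during which the arm holds its last target. There are 200 camera calls.

## Working session

There is one attempt and no reset: what is moved stays moved. The work goes in short steps, Python scripts to look and compute and a tool call to move; the robot and the scene stay as the last step left them, time stands still between calls to the robot, and variables do not carry over. Pictures are saved under pics/ and viewed, at most 10 in all, crops included, and the job is handed in when it is done.

Besides the shell and the picture viewer there is one more tool, called after "Emit:" by a JSON object that holds its "name" and its "arguments", one argument or row to a line. servo_tool: Moves the arm, as the interface text tells. Its arguments: {"type":"object","properties":{"rows":{"type":"array"},"force":{"type":"number"}},"required":["rows"]}

```bash
mkdir -p pics; python3 - <<'E'
from workcell import state, vision, env
import cv2
for n in("top","side"):
    im=vision.grab_frame(n); cv2.imwrite(f"pics/{n}0.png",im[:,:,::-1]); print(n,vision.camera_info(n))
s=state(); print({k:s[k] for k in("time_s","ee_pos","ee_rot","force","gripper_width")}, env.pinch_z)
E
```

```text
top {'vertical_fov': 56.59234953945504, 'cx': 278.07067855122597, 'cy': 210.8569084845521, 'T': array([[ 2.20239760e-02,  9.86732306e-01, -1.60854904e-01,
         2.91280391e+02],
       [-9.99730384e-01,  2.29202026e-02,  3.71804883e-03,
         1.30760438e+02],
       [ 7.35554587e-03,  1.60729648e-01,  9.86971061e-01,
         1.30785417e+03],
       [ 0.00000000e+00,  0.00000000e+00,  0.00000000e+00,
         1.00000000e+00]])}
side {'vertical_fov': 47.85422505334211, 'cx': 284.8332379127547, 'cy': 218.7863413663528, 'T': array([[ 8.22703951e-01,  4.13732423e-01, -3.89850858e-01,
        -3.72254998e+01],
       [-5.68268280e-01,  5.80280675e-01, -5.83391379e-01,
        -6.41580982e+02],
       [-1.51450094e-02,  7.01498268e-01,  7.12510216e-01,
         1.07051136e+03],
       [ 0.00000000e+00,  0.00000000e+00,  0.00000000e+00,
         1.00000000e+00]])}
{'time_s': 0.1, 'ee_pos': array([218.85867931, 531.24921666, 213.21203831]), 'ee_rot': array([-1.79910209e+02, -1.10460758e-03,  1.57608905e+02]), 'force': array([-0.35602165, -0.47018699, -0.70126439]), 'gripper_width': 90.90039241501717} 18.8
```

View pics/top0.png

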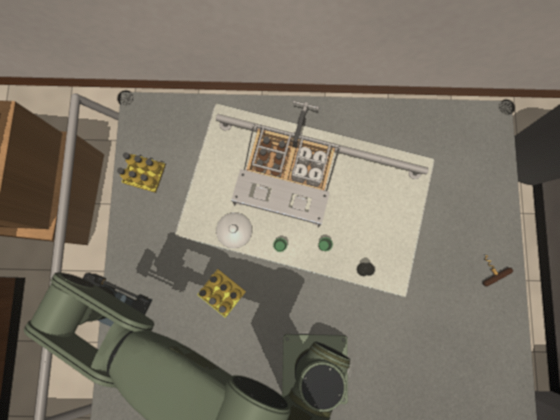

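View pics/side0.png

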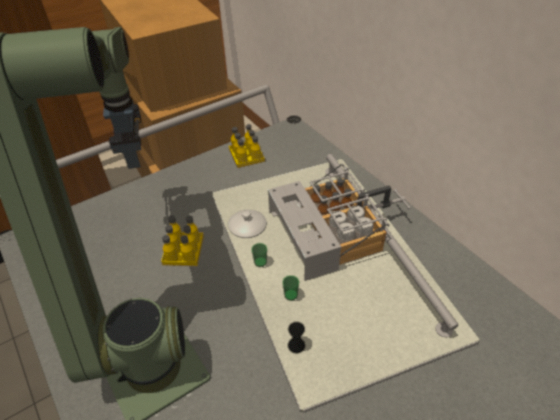

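The top view shows a brown, dark-capped group in the left bay at about (270,152) and grey cans in the right bay at (310,162). The windows are at about (260,192) and (299,202).
Things that could be taken for the bottles: the brown group in the left bay at top (270,152), the cans at (310,162), and the yellow look-alikes at (142,172) and (221,293). I choose the left bay and its window at (260,192), and will check this in a crop.

```bash
python3 - <<'E'
import cv2,numpy as np
a=cv2.imread("pics/top0.png")[120:235,210:345]; b=cv2.imread("pics/side0.png")[145:285,255:420]
a=cv2.resize(a,(480,409),interpolation=cv2.INTER_CUBIC)  # x3.556
b=cv2.resize(b,(310,263),interpolation=cv2.INTER_CUBIC)
o=np.zeros((409,790,3),np.uint8);o[:,:480]=a;o[:263,480:]=b
cv2.imwrite("pics/crop0.png",o)
E
```

```text
(no output)
```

View pics/crop0.png

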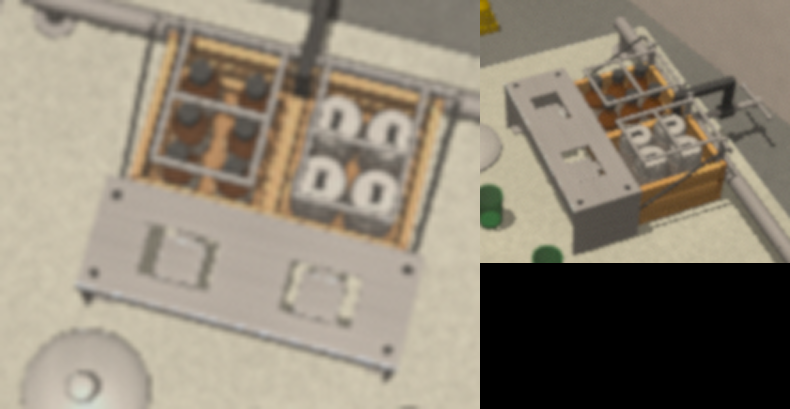

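The left bay holds the brown, dark-capped bottles and the right bay the cans, so the choice of the left window stands. Next I measure both windows in both views.

```bash
cat >h.py <<'E'
import numpy as np
from workcell import vision
def ray(n,uv,z,H=420):
    c=vision.camera_info(n);f=H/2/np.tan(np.radians(c['vertical_fov']/2));T=np.array(c['T'])
    uv=np.atleast_2d(uv).astype(float)
    d=np.c_[(uv[:,0]-c['cx'])/f,-(uv[:,1]-c['cy'])/f,-np.ones(len(uv))]@T[:3,:3].T
    return T[:3,3]+d*((z-T[2,3])/d[:,2])[:,None]
def pix(n,P,H=420):
    c=vision.camera_info(n);f=H/2/np.tan(np.radians(c['vertical_fov']/2));T=np.array(c['T'])
    p=(np.atleast_2d(P)-T[:3,3])@T[:3,:3]
    return np.c_[c['cx']-f*p[:,0]/p[:,2],c['cy']+f*p[:,1]/p[:,2]]
E
python3 - <<'E'
import cv2,numpy as np
from h import *
out=np.zeros((500,800,3),np.uint8)
g={"top":[(259.8,192.5),(300.3,202.4)],"side":[(291.7,201.4),(308.2,228.6)]}
rot=None
for n in g:
    W=ray(n,g[n],118); d=W[0]-W[1]; print(n,W.round(1).tolist(),np.linalg.norm(d[:2]),np.degrees(np.arctan2(-d[0],d[1])))
W=ray("top",g["top"],118)
m=W.mean(0); d=W[0]-W[1]; y=d/np.linalg.norm(d); x=np.array([y[1],-y[0],0])
# rectified views of the guard plane, 2 px/mm, up=crate +x, left=crate +y
for k,n in enumerate(("top","side")):
    im=cv2.imread(f"pics/{n}0.png")
    V,U=np.mgrid[0:240,0:700]
    P=m+x*((120-V)/2)[...,None]+y*((350-U)/2)[...,None]
    q=pix(n,P.reshape(-1,3)).reshape(240,700,2).astype(np.float32)
    out[k*250:k*250+240,:700]=cv2.remap(im,q[...,0],q[...,1],cv2.INTER_CUBIC)
    for s in(222,350,478): cv2.circle(out,(s,k*250+120),2,(0,0,255),-1)
cv2.imwrite("pics/rect.png",out)
E
```

```text
top [[541.8, 184.4, 118.0], [513.4, 57.9, 118.0]] 129.66290206480298 -12.646580262559976
side [[541.0, 185.5, 118.0], [514.9, 69.5, 118.0]] 118.86989415225176 -12.648127371841909
```

View pics/rect.png

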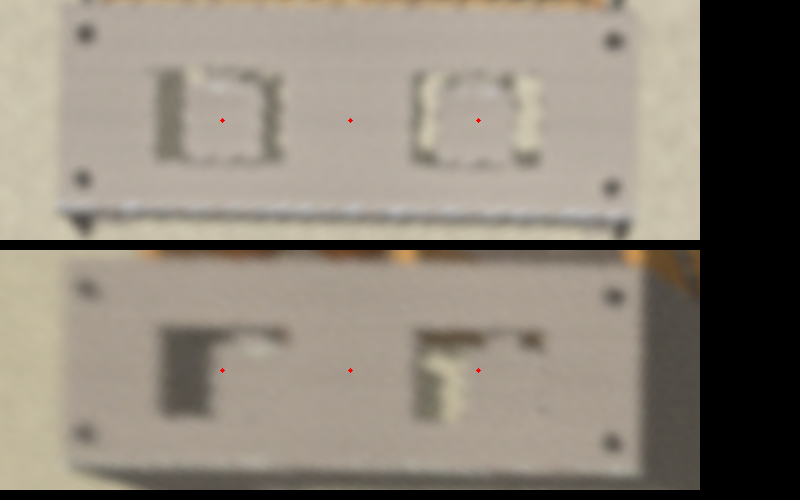

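The rectified guard puts the left window at about world (543,184,118) with crate yaw about -13.5°. I go in with the fingers shut and their closing axis along crate y, which keeps the wide gripper body clear of the opening frame. First I travel high.

Emit:
{"name": "servo_tool", "arguments": {
  "rows": [
    [-0.1,-0.05,0,0,0],
    [-0.25,-0.11,0,0,0],
    [-0.4,-0.18,0,0,0],
    [-0.55,-0.25,0,0,0],
    [-0.72,-0.33,0,0,0],
    [-0.87,-0.4,0,0,0],
    [-1,-0.46,0,0,0]
  ]
}}

```text
time_s: 0.68
ee_pos: [369.8, 368.4, 213.6]
ee_rot: [-179.9, -0.0, 157.6]
force: [0.4, 0.5, -0.3]
gripper_width: 47.2
gripper_force: 0.0
```

Emit:
{"name": "servo_tool", "arguments": {
  "rows": [
    [-0.15,-0.07,0,-0.01,0],
    [-0.3,-0.14,0,-0.02,0],
    [-0.45,-0.21,0,-0.04,0],
    [-0.6,-0.28,0,-0.06,0],
    [-0.75,-0.35,0,-0.08,0],
    [-0.88,-0.41,0,-0.09,0],
    [-0.95,-0.44,0,-0.1,0],
    [-1,-0.46,0,-0.1,0],
    [-1,-0.46,0,-0.1,0],
    [-1,-0.46,0,-0.1,0]
  ]
}}

```text
time_s: 1.52
ee_pos: [518.4, 209.3, 213.6]
ee_rot: [180.0, -0.1, 166.5]
force: [-0.1, 0.7, -0.4]
gripper_width: 0.4
gripper_force: 0.0
```

Emit:
{"name": "servo_tool", "arguments": {
  "rows": [
    [-0.05,-0.03,0,0,0],
    [-0.1,-0.06,0,0,0],
    [-0.149,-0.095,0,0,0],
    [-0.149,-0.095,0.1,0,0],
    [-0.149,-0.095,0.2,0,0],
    [-0.149,-0.095,0.29,0,0],
    [-0.149,-0.095,0.35,0,0],
    [-0.149,-0.095,0.35,0,0],
    [-0.149,-0.095,0.35,0,0]
  ]
}}

```text
time_s: 2.27
ee_pos: [543.6, 183.4, 143.6]
ee_rot: [-180.0, -0.0, 166.6]
force: [0.2, 0.7, 0.0]
gripper_width: 0.2
gripper_force: 0.0
```

```bash
python3 - <<'E'
import cv2,numpy as np
from h import *
from workcell import state
p=state()['ee_pos'];print(p)
out=np.zeros((450,800,3),np.uint8)
for k,n in enumerate(("top","side")):
    im=vision.grab_frame(n)[:,:,::-1].copy(); cv2.imwrite(f"pics/{n}1.png",im)
    c=pix(n,p)[0]; w=pix(n,[542.9,183.8,118])[0]; print(n,c,w)
    x0,y0=int(c[0]-33),int(c[1]-37)
    out[:,k*400:k*400+400]=cv2.resize(im[y0:y0+75,x0:x0+66],(400,450),interpolation=cv2.INTER_CUBIC)
    print(x0,y0)
    for q,col in((c,(0,0,255)),(w,(0,255,0))): cv2.circle(out,(int((q[0]-x0)*400/66)+k*400,int((q[1]-y0)*6)),3,col,-1)
cv2.imwrite("pics/near1.png",out)
E
```

```text
[543.57885158 183.41700644 143.64817269]
top [259.82042168 190.18426722] [260.01075996 192.14942609]
226 153
side [292.8061622  194.97361144] [292.56894733 201.44913351]
259 157
```

View pics/near1.png

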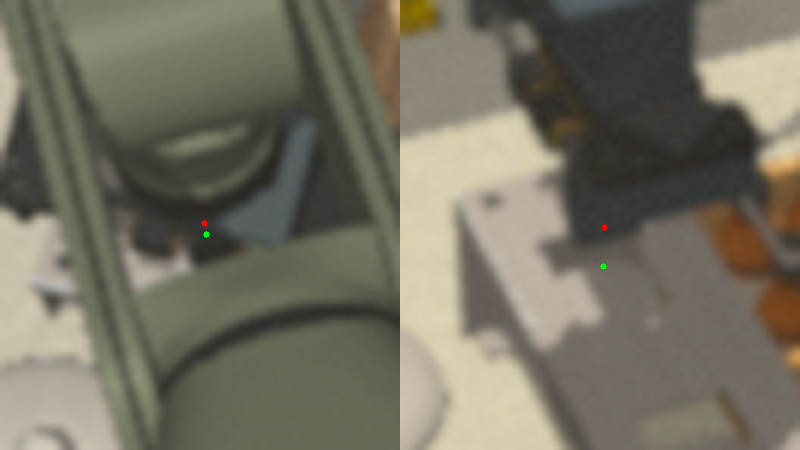

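The gripper body's near end hides the fingertips in both views, with its lower edge running from (572,243) to (755,195) in the side half of the crop. The window lies just below it. I turn the tool temporarily so that the tips come into view and I can check them.

Emit:
{"name": "servo_tool", "arguments": {
  "rows": [
    [0,0,0,0.08,0],
    [0,0,0,0.16,0],
    [0,0,0,0.24,0],
    [0,0,0,0.32,0],
    [0,0,0,0.4,0],
    [0,0,0,0.48,0],
    [0,0,0,0.56,0],
    [0,0,0,0.64,0],
    [0,0,0,0.72,0],
    [0,0,0,0.8,0],
    [0,0,0,0.88,0],
    [0,0,0,0.96,0],
    [0,0,0,1,0],
    [0,0,0,1,0]
  ]
}}

```text
time_s: 3.53
ee_pos: [544.2, 184.0, 145.3]
ee_rot: [179.9, -0.1, 76.6]
force: [-0.8, -0.4, -0.2]
gripper_width: 0.4
gripper_force: 0.0
```

```bash
python3 - <<'E'
import cv2,numpy as np
from h import *
from workcell import state
s=state();p=s['ee_pos'];print(p,s['ee_rot'],s['qpos'].round(1) if hasattr(s['qpos'],'round') else s['qpos'])
im=vision.grab_frame("side")[:,:,::-1].copy(); cv2.imwrite("pics/side2.png",im)
c=pix("side",p)[0]; x0,y0=int(c[0]-40),int(c[1]-35)
out=cv2.resize(im[y0:y0+60,x0:x0+80],(800,600),interpolation=cv2.INTER_CUBIC)
cx,cy=[np.array([np.cos(np.radians(a)),np.sin(np.radians(a)),0]) for a in(-13.5,76.5)]
w=np.array([542.9,183.8,118])
for q,col in [(p,(0,0,255)),(w,(0,255,0))]+[(p+a*13.5*cx+b*16*cy,(0,0,255)) for a in(-1,1) for b in(-1,1)]+[(w+a*23*cx+b*32*cy,(0,255,0)) for a in(-1,1) for b in(-1,1)]:
    q=pix("side",q)[0]; cv2.circle(out,(int((q[0]-x0+.5)*10),int((q[1]-y0+.5)*10)),3,col,-1)
cv2.imwrite("pics/near2.png",out)
E
```

```text
[544.21410071 184.00134401 145.32825351] [ 1.79867856e+02 -8.19864131e-02  7.65546681e+01] [17.5 21.1 95.8  0.  62.9 31. ]
```

View pics/near2.png

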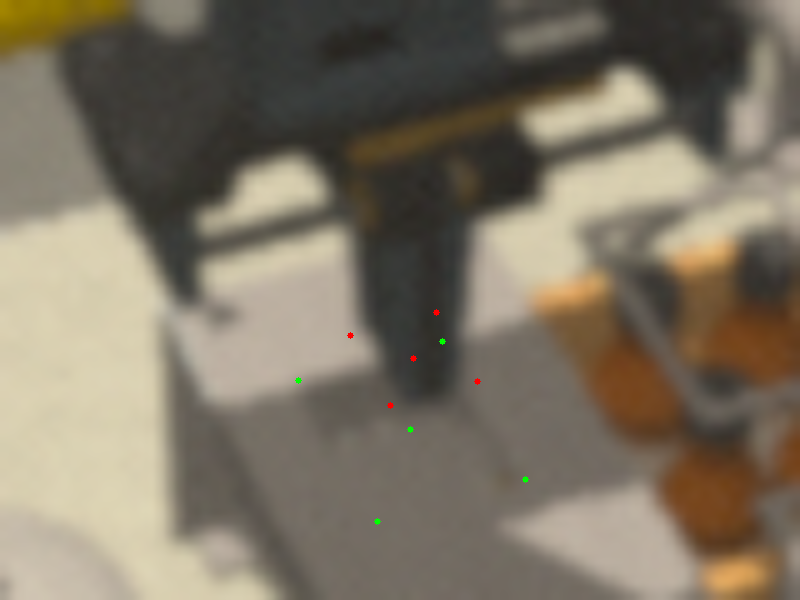

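The shut fingers end at about (390–455,400) in the crop, within a pixel of the prediction (a tip slightly narrower than assumed). The window's right edge runs down to about (512,487) and the dark hole lies at (340,410), so tips and window shift together. The estimate holds, so I turn back.

Emit:
{"name": "servo_tool", "arguments": {
  "rows": [
    [0,0,0,-0.08,0],
    [0,0,0,-0.16,0],
    [0,0,0,-0.24,0],
    [0,0,0,-0.32,0],
    [0,0,0,-0.4,0],
    [0,0,0,-0.48,0],
    [0,0,0,-0.56,0],
    [0,0,0,-0.64,0],
    [0,0,0,-0.72,0],
    [0,0,0,-0.8,0],
    [0,0,0,-0.88,0],
    [0,0,0,-0.96,0],
    [0,0,0,-1,0],
    [0,0,0,-1,0],
    [0,0,0,-1,0]
  ]
}}

```text
time_s: 4.83
ee_pos: [543.7, 183.9, 144.5]
ee_rot: [180.0, 0.0, 166.6]
force: [-0.7, 0.5, -1.1]
gripper_width: 0.4
gripper_force: 0.0
```

Emit:
{"name": "servo_tool", "arguments": {
  "rows": [
    [0.006,0,0,0,0],
    [0.006,0,0.02,0,0],
    [0.006,0,0.05,0,0],
    [0.006,0,0.08,0,0],
    [0.006,0,0.11,0,0],
    [0.006,0,0.14,0,0],
    [0.006,0,0.16,0,0],
    [0.006,0,0.175,0,0],
    [0.006,0,0.175,0,0],
    [0.006,0,0.175,0,0]
  ]
}}

```text
time_s: 5.67
ee_pos: [542.2, 184.1, 108.8]
ee_rot: [-180.0, -0.0, 166.6]
force: [-0.1, 0.3, 0.5]
gripper_width: 0.6
gripper_force: 0.0
```

Clear of contact inside the window. Next I press in steps, starting with 10 mm.

Emit:
{"name": "servo_tool", "arguments": {
  "rows": [
    [0,0,0.01,0,0],
    [0,0,0.02,0,0],
    [0,0,0.03,0,0],
    [0,0,0.04,0,0],
    [0,0,0.05,0,0],
    [0,0,0.05,0,0],
    [0,0,0.05,0,0]
  ]
}}

```text
time_s: 6.25
ee_pos: [542.5, 184.2, 100.1]
ee_rot: [180.0, 0.1, 166.6]
force: [-1.8, -0.9, 7.3]
gripper_width: 0.3
gripper_force: 3.7
```

Emit:
{"name": "servo_tool", "arguments": {
  "rows": [
    [0,0,0.01,0,0],
    [0,0,0.02,0,0],
    [0,0,0.03,0,0],
    [0,0,0.03,0,0],
    [0,0,0.03,0,0]
  ]
}}

```text
time_s: 6.67
ee_pos: [543.0, 184.1, 94.4]
ee_rot: [179.9, 0.1, 166.6]
force: [-1.1, -1.4, 7.5]
gripper_width: 0.3
gripper_force: 3.8
```

Emit:
{"name": "servo_tool", "arguments": {
  "rows": [
    [0,0,0.005,0,0],
    [0,0,0.01,0,0],
    [0,0,0.01,0,0],
    [0,0,0.01,0,0]
  ]
}}

```text
time_s: 7.0
ee_pos: [543.3, 184.1, 93.1]
ee_rot: [179.9, 0.2, 166.6]
force: [-1.5, -1.0, 10.7]
gripper_width: 0.1
gripper_force: 5.2
```

Emit:
{"name": "servo_tool", "arguments": {
  "rows": [
    [0,0,0.005,0,0],
    [0,0,0.005,0,0],
    [0,0,0.005,0,0]
  ]
}}

```text
time_s: 7.25
ee_pos: [543.4, 184.1, 92.9]
ee_rot: [179.9, 0.2, 166.6]
force: [-3.1, -1.7, 14.7]
gripper_width: 0.4
gripper_force: 7.4
```

Emit:
{"name": "servo_tool", "arguments": {
  "rows": [
    [0,0,0.005,0,0],
    [0,0,0.01,0,0],
    [0,0,0.01,0,0],
    [0,0,0.01,0,0]
  ]
}}

```text
time_s: 7.58
ee_pos: [543.5, 184.1, 92.5]
ee_rot: [179.9, 0.3, 166.6]
force: [-5.6, -3.0, 22.7]
gripper_width: 0.4
gripper_force: 12.1
```

```bash
python3 - <<'E'
import cv2,numpy as np
from h import *
from workcell import state
s=state();print(s['ee_pos'],s['force'],s['time_s'])
a=vision.grab_frame("side")[140:280,250:420,::-1]; b=vision.grab_frame("top")[90:240,210:360,::-1]
out=np.hstack([cv2.resize(a,(425,350),interpolation=cv2.INTER_CUBIC),cv2.resize(b,(350,350),interpolation=cv2.INTER_CUBIC)])
cv2.imwrite("pics/end1.png",out)
E
```

```text
[543.52480099 184.08402326  92.49997043] [-5.55481169 -2.95285198 22.70898896] 7.5833
```

View pics/end1.png

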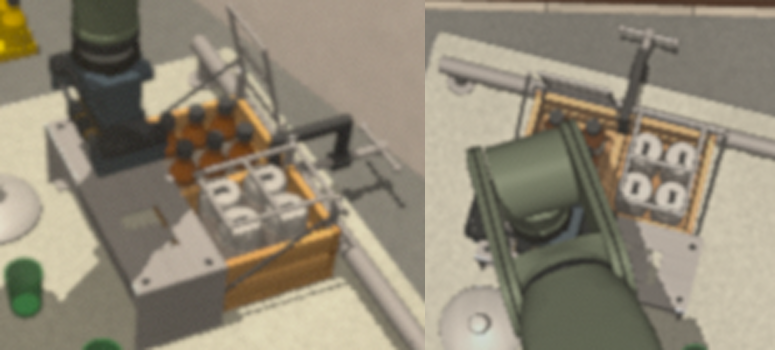

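The left frame stands wide open at about (250,55) in the side half. The right frame lies shut over the cans, and the stock is in place. The force has climbed to 23 N with almost no further travel, so the lever is on its stop.

```bash
python3 -c "
from workcell import job_done
print(job_done())"
```

```text
the job is handed in; nothing more can be done
None
```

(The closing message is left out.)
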